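# Clear the pressing fixture, then hold the power brick in its fence

### The job

Clear the pressing fixture by sorting what lies in front of its fence: put the camera module in the deep box and the small steel setting block in the shallow tray. Then slide the black power brick across the bed until its long side is flush along the fence, press it firmly against the fence and down onto the bed together with one slanting push, and finish while still holding that push. Leave the parts cup, the screwdriver and the tape roll alone.

Things in the scene. Friction and masses are not known exactly. Their poses are not given: they have to be found in the camera images.
- bed: Flat polished aluminium bed plate of the fixture, fixed to the bench: 160 (its x) x 200 (its y) x 8 mm thick. Origin at bench level on the underside; the plate reaches from -95 to +105 mm in its own y and its top is 8 mm above the origin. The fence runs along its x axis, near its -y edge. Its sliding friction is about 0.3 (0.24 to 0.36) of the load and takes up part of a sideways push.
- fence: Straight steel fence bar fixed on the bed: 150 long (its x) x 12 thick x 24 mm high. Origin on the bed's top at the middle of the foot of the working face; the bar lies on the -y side of the origin.
- fence_face (a point): Same point as the fence's origin: middle of the foot of its working face. x runs along the fence, +y points from the face across the bed towards the power brick, z up. Pressing against the fence means pushing along -y.
- brick: Black power brick, the workpiece: a plain block 52 (its x) x 119 (its y) x 32 mm high, 0.25 to 0.4 kg. Origin at the centre of its underside, z up. It starts on the bed some 14 cm from the fence face, long side roughly along the fence; flush there, its origin is 26 mm from the face. A firm press is about 10 N down and 10 N towards the fence, as with shut fingertips leaning 40 degrees on its upper long edge.
- module: Square black-and-grey camera module standing upright on the bed before the fence: 22 thick (its x) x 52 wide (its y) x 52 mm tall, 0.046 kg. Origin at the centre of its underside. Grip it from above across its thickness (its x).
- block: Plain ground steel setting block lying on the bed before the fence: 25 (its x) x 40 (its y) x 18 mm high, 0.16 kg. Origin at the centre of its underside. Grip it from above across its 25 mm (its x).
- deep_box_in (a point): Centre of the inner floor of the deep grey plastic box, fixed on the bench: 96 x 96 mm inside, walls 4 mm thick, rim 45 mm above the bench, floor 4 mm above the bench. x and y along its walls.
- shallow_tray_in (a point): Centre of the inner floor of the shallow grey plastic tray, fixed on the bench: 96 x 96 mm inside, walls 4 mm thick, rim only 16 mm above the bench, floor 4 mm above the bench. x and y along its walls. It and the deep box may change places.
- cup: Small dark parts cup, 56 mm wide, 27 mm high, a bystander beyond the bed. Origin at the centre of its underside.
- driver: Small screwdriver lying on the bench right of the fixture, 142 mm long along its y, 18 mm thick, a bystander. Origin at mid-length on its underside.
- tape: Flat roll of amber tape, 60 mm wide, 18 mm high, lying on the bench left of the boxes, a bystander. Origin at the centre of its underside.

How it is judged:
By the outcome, as a careful person would: the job done as asked, in the order asked, and still so for the second after the job is handed in, while the arm keeps its last pose, push and grip.
It also fails if it takes over 69 s, if anything falls off the work surface, if the arm or the gripper's body presses on something with over 40 N, if the wrist force passes 120 N, or if a joint passes its speed limit or range.

### The arm

A 7-joint arm with a two-finger parallel gripper is mounted at the origin on a cart in front of the work surface, level with it; the furniture and walls round the work are solid. World frame = base frame: x ahead of the robot, y to its left, z up, the work surface at z = 0. Lengths are in m, angles in rad, forces in N, time in s.
With the tool pointing down it reaches from about 0.4 to 0.85 m from the base axis. Payload 4.5 kg.
Tool frame: the origin (TCP) lies midway between the tips of the shut fingers; the grasp point (between the pads) lies 19 mm behind it; z points along the fingers, x is the direction in which the jaws open and shut, and the axes are right-handed (so a half turn about z gives the same grasp; the last joint's range is limited). The gripper opens to 88 mm and grips with 3 to 60 N. Pads are 18 mm wide; open, the fingers measure 123 mm over their backs; the gripper's body (75 mm by 187 mm) begins 45 mm behind the grasp point.
Start: joints at [-1.155, 0.689, -0.195, 1.565, 0.157, 0.902, -0.215], TCP at [0.233, 0.58, 0.239] pointing down, gripper open.
Joint ranges: [-3.01, 3.01], [-0.46, 2.08], [-1.47, 1.51], [0.13, 2.56], [-1, 4.14], [0.04, 2.09], [-2.66, 2.66]. Speed limits (rad/s): [2.57, 2.57, 3.14, 3.14, 3.14, 3.14, 3.14].

### API

Orientations are given as a unit quaternion [w, x, y, z].
In Python, from rig import arm, snapshot, camera_params, close_job, models gives the robot as it stands.
- The arm moves only by the shell command python3 -m creep 'ROWS' [FORCE]. ROWS is JSON, one flat list of numbers, 7 for each row, row after row: the shift along the world's x, y, z in cm, then the turn, a rotation vector about the world's x, y, z in degrees, then the closure, from 0 (fully open) to 1 (shut). A call has 1 to 20 rows; each row is the pose to reach, as a shift and turn from the pose measured when the call began; what a row does not reach only later rows make up. A row lasts 1/10 s, in which the tool goes at most 50 mm and 8.59 degrees, less where a joint would pass 70% of its speed; a pose out of reach is approached as far as the arm can. A call with a gripper value outside its range is refused whole. The fingers move at their own pace and stop on an object; FORCE is the grip in N (left out, the last holds). Time passes only in rows, so rows that repeat a pose let the fingers close. It gives the time, the measured TCP pose, the force and the opening at its end, in the units of the state.
- arm.observe(): the state, without advancing time (a new reading comes with each control period).
- snapshot(name): name is "side" or "top"; returns the picture (400x640x3 uint8, red, green, blue); there is no depth.
- camera_params(name): a dict with "fx", "fy", "cx", "cy" (pixels), "world_from_camera" (4x4, takes a point from camera to world coordinates). Camera axes: x right, y down, z forward; pixel columns grow to the right and rows downward; lengths in m; the calibration is good to about 2 mm. A picture is of the moment at which its call begins. camera_params takes no time and is no camera call.
- close_job(): hands the job in, once; it reports no verdict.
Trained networks look in the newest picture that a camera, given by its name, has taken for a name from the list of things; names that differ only in an ending like _2 or _b are one class to them, and where a whole thing is asked for, a point or a joint stands for the part that bears it (a point fixed in the world has none). Each returns a list of dicts, best first, with "conf" (0 to 1); they miss things now and then, are a little off and sometimes report something else, mostly with a low value. They report only what shows in the picture. A call takes as long as a camera call.
- models.recognise(camera, thing): "box" ([left, top, right, bottom] in pixels, round what is visible of it).
- models.outline_of(camera, thing): "pixels" (400x640 bool, what is visible of it) and "box" ([left, top, right, bottom] in pixels, round what is visible of it).
The state is a dict: "time_s": time; "q": joint angles; "dq": joint speeds; "tau": joint torques, N m; "tool_pos": TCP position; "eef_rot": TCP orientation; "wrist_force": force on the tool from outside, world axes, zero at the start; "ft_torque": the same for the moment, N m; "opening": opening from 0.0 (shut) to 1.0 (fully open).
Only numpy, scipy, OpenCV 4.12 (cv2) and the standard library are available. Lean on these libraries where they do the work, as an engineer would, in place of code of your own. Each camera call takes 0.05 s, during which the arm holds its last target. There are 200 camera calls.

## Working session

There is one attempt and no reset: what is moved stays moved. The work goes in short steps, Python scripts to look and compute and a shell command to move; the robot and the scene stay as the last step left them, time stands still between calls to the robot, and variables do not carry over. Pictures are saved under pics/ and viewed, on a budget of 10 in all, crops included, one or two more only if the job needs it, and the job is handed in when it is done.

```bash
mkdir -p pics; cat > h.py <<'E'
import numpy as np, cv2
from rig import arm, snapshot, camera_params, close_job, models
def ray(c,u,v,z):
    p=camera_params(c); T=np.array(p["world_from_camera"])
    d=T[:3,:3]@np.array([(u-p["cx"])/p["fx"],(v-p["cy"])/p["fy"],1]); o=T[:3,3]
    return o+d*(z-o[2])/d[2]
def proj(c,P):
    p=camera_params(c); T=np.linalg.inv(np.array(p["world_from_camera"]))
    q=T[:3,:3]@np.array(P)+T[:3,3]; return np.array([p["fx"]*q[0]/q[2]+p["cx"],p["fy"]*q[1]/q[2]+p["cy"]])
def save(c,n):
    cv2.imwrite(f"pics/{n}.png",cv2.cvtColor(snapshot(c),cv2.COLOR_RGB2BGR))
E
python3 - <<'E'
from h import *
np.set_printoptions(precision=3,suppress=True)
for c in("top","side"):
    save(c,c+"0"); print(c,np.array(camera_params(c)["world_from_camera"]),camera_params(c)["fx"])
    for t in["bed","fence","brick","module","block","deep_box_in","shallow_tray_in","cup","driver","tape"]:
        r=models.outline_of(c,t)
        for d in r[:2]:
            m=d["pixels"].astype(np.uint8)
            a=cv2.minAreaRect(cv2.findNonZero(m))
            print(c,t,round(d["conf"],2),[int(x) for x in d["box"]],np.round(a[0]),np.round(a[1]),round(a[2],1))
print(arm.observe())
E
```

```text
top [[ 0.017 -0.989  0.148  0.397]
 [-1.    -0.018 -0.009  0.184]
 [ 0.011 -0.148 -0.989  1.009]
 [ 0.     0.     0.     1.   ]] 365.06367546402
top bed 0.59 [309, 180, 383, 234] [345. 208.] [58. 72.] 88.8
top fence 0.54 [373, 176, 378, 233] [377. 207.] [54.  6.] 88.0
top brick 0.85 [315, 184, 336, 231] [325. 207.] [44. 19.] 87.3
top module 0.57 [344, 212, 366, 222] [357. 219.] [ 9. 20.] 84.8
top module 0.43 [307, 178, 383, 237] [345. 208.] [59. 73.] 88.6
top block 0.52 [312, 184, 336, 231] [324. 207.] [44. 20.] 85.0
top block 0.43 [347, 184, 363, 195] [354. 190.] [ 9. 14.] 90.0
top deep_box_in 0.78 [231, 225, 275, 269] [252. 246.] [41. 43.] 90.0
top shallow_tray_in 0.57 [245, 178, 282, 212] [263. 195.] [38. 38.] 86.4
top cup 0.72 [376, 136, 395, 157] [383. 146.] [19. 18.] 90.0
top cup 0.65 [231, 223, 273, 266] [252. 245.] [41. 40.] 2.6
top driver 0.7 [423, 268, 461, 276] [442. 271.] [36.  7.] 11.3
top tape 0.63 [191, 174, 216, 195] [204. 186.] [20. 21.] 90.0
side [[ 0.958 -0.096  0.271  0.242]
 [-0.286 -0.402  0.87  -0.79 ]
 [ 0.025 -0.911 -0.412  0.515]
 [ 0.     0.     0.     1.  
[... 430 characters left out ...]
in 0.61 [282, 185, 324, 204] [301. 193.] [21. 45.] 83.3
side cup 0.68 [384, 230, 399, 242] [392. 236.] [12. 14.] 90.0
side driver 0.87 [258, 280, 268, 329] [264. 304.] [49. 10.] 90.0
side tape 0.58 [283, 164, 301, 175] [292. 172.] [11. 18.] 90.0
{'time_s': 1.1, 'q': array([-1.155,  0.689, -0.195,  1.565,  0.157,  0.902, -0.215]), 'dq': array([-0.001,  0.002,  0.   , -0.002, -0.003, -0.001,  0.001]), 'tau': array([  0.   , -52.75 ,  -1.267, -15.375,  -0.052,  -0.001,   0.   ]), 'tool_pos': array([0.233, 0.58 , 0.239]), 'eef_rot': array([-0.   ,  0.828,  0.56 ,  0.   ]), 'wrist_force': array([ 0.105, -1.172, -0.144]), 'ft_torque': array([ 0.014,  0.001, -0.016]), 'opening': 1.0002667137592196}
```

```bash
python3 - <<'E'
import cv2,numpy as np
a=cv2.imread("pics/top0.png")[125:285,180:470]; b=cv2.imread("pics/side0.png")[155:275,215:405]
a=cv2.resize(a,(725,400),interpolation=cv2.INTER_CUBIC)
cv2.imwrite("pics/a.png",a)
cv2.imwrite("pics/b.png",cv2.resize(b,(760,480),interpolation=cv2.INTER_CUBIC))
from h import *
np.set_printoptions(precision=4,suppress=True)
def rect(c,t,z,i=0):
    m=models.outline_of(c,t)[i]["pixels"].astype(np.uint8)
    r=cv2.boxPoints(cv2.minAreaRect(cv2.findNonZero(m)))
    P=np.array([ray(c,u,v,z)[:2] for u,v in r]);C=P.mean(0)
    e=[P[1]-P[0],P[2]-P[1]]
    print(t,C,[(round(np.linalg.norm(x)*1000),round(np.degrees(np.arctan2(x[1],x[0])),1)) for x in e])
for t,z,i in[("bed",.008,0),("fence",.032,0),("brick",.04,0),("module",.06,0),("block",.026,1),("deep_box_in",.045,0),("shallow_tray_in",.016,0),("cup",.027,0),("tape",.018,0),("driver",.01,0)]:
    try: rect("top",t,z,i)
    except Exception as e: print(t,e)
E
```

```text
bed [0.5245 0.0965] [(202, np.float64(-87.6)), (161, np.float64(-179.3))]
fence [0.5258 0.0133] [(16, np.float64(-86.8)), (147, np.float64(-178.5))]
brick [0.5223 0.1553] [(51, np.float64(-86.1)), (118, np.float64(-176.7))]
module [0.4887 0.0708] [(54, np.float64(-83.8)), (24, np.float64(-175.0))]
block [0.573 0.075] [(38, np.float64(-88.9)), (25, np.float64(179.9))]
deep_box_in [0.4163 0.3426] [(113, np.float64(-89.0)), (107, np.float64(-178.0))]
shallow_tray_in [0.5565 0.3233] [(106, np.float64(-85.2)), (105, np.float64(-174.7))]
cup [ 0.6961 -0.0055] [(50, np.float64(-88.8)), (55, np.float64(179.2))]
tape [0.5764 0.4886] [(58, np.float64(-88.9)), (56, np.float64(-176.6))]
driver [ 0.3561 -0.1638] [(20, np.float64(-12.9)), (96, np.float64(-100.3))]
```

View pics/a.png

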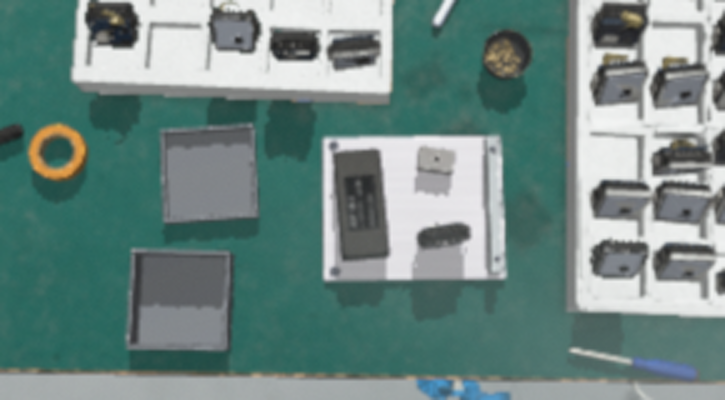

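View pics/b.png

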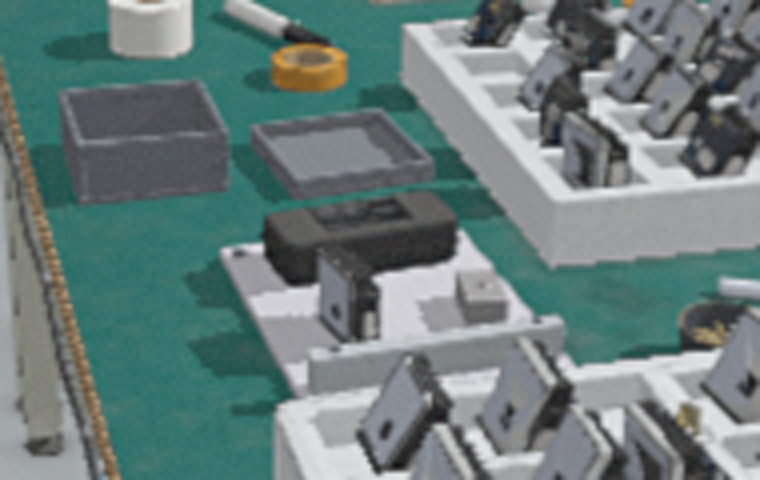

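The top picture shows the deep box at crop (180,300), lower left, and the shallow tray at (210,172). The brick is at (360,203), the module at (443,235), the block at (435,160) and the fence at x≈494. The side picture agrees, and the measured sizes match the given ones. I'll move above the module next.

```bash
python3 -m creep '[25.6,-51.0,-11,0,0,-62,0.3, 25.6,-51.0,-11,0,0,-62,0.3, 25.6,-51.0,-11,0,0,-62,0.3, 25.6,-51.0,-11,0,0,-62,0.3, 25.6,-51.0,-11,0,0,-62,0.3, 25.6,-51.0,-11,0,0,-62,0.3, 25.6,-51.0,-11,0,0,-62,0.3, 25.6,-51.0,-11,0,0,-62,0.3, 25.6,-51.0,-11,0,0,-62,0.3, 25.6,-51.0,-11,0,0,-62,0.3, 25.6,-51.0,-11,0,0,-62,0.3, 25.6,-51.0,-11,0,0,-62,0.3, 25.6,-51.0,-11,0,0,-62,0.3, 25.6,-51.0,-11,0,0,-62,0.3]'; python3 - <<'E'
from h import *
snapshot("side");im=cv2.cvtColor(snapshot("side"),cv2.COLOR_RGB2BGR)
for t in("module","block"):
  for d in models.outline_of("side",t)[:2]:print(t,d["conf"],d["box"])
for P in[(.489,.071,.008),(.489,.071,.06),(.573,.075,.026),(.416,.343,.045)]:print(P,proj("side",P))
cv2.imwrite("pics/c.png",cv2.resize(im[120:280,230:400],(680,640))[:600])
o=arm.observe();print(o["wrist_force"],o["q"])
E
```

```text
time_s: 3.0
tool_pos: [0.489, 0.0698, 0.1287]
eef_rot: [-0.0, 0.999, 0.053, 0.0]
wrist_force: [0.2, 0.1, -0.1]
opening: 0.699
module 0.62 [295.4, 216.1, 312.0, 239.9]
block 0.44 [330.8, 222.6, 339.9, 235.2]
(0.489, 0.071, 0.008) [299.71952904 237.85407921]
(0.489, 0.071, 0.06) [300.09170091 218.11041552]
(0.573, 0.075, 0.026) [333.2195818  226.26895383]
(0.416, 0.343, 0.045) [249.10292437 183.08791352]
[ 0.66911764  0.29279283 -0.38542041] [-0.22329047  0.7046507  -0.02534109  2.06070236  0.04214923  0.37636687
 -0.17170645]
```

```bash
python3 -m creep '[0.3,0.1,-5,0,0,0,0.3, 0.3,0.1,-9.7,0,0,0,0.3, 0.3,0.1,-9.7,0,0,0,0.3, 0.3,0.1,-9.7,0,0,0,1, 0.3,0.1,-9.7,0,0,0,1, 0.3,0.1,-9.7,0,0,0,1, 0.3,0.1,-9.7,0,0,0,1, 0.3,0.1,-9.7,0,0,0,1, 0.3,0.1,-9.7,0,0,0,1]' 15
```

```text
time_s: 4.1
tool_pos: [0.4922, 0.073, 0.0331]
eef_rot: [-0.001, 0.998, 0.055, 0.001]
wrist_force: [-0.4, -0.4, 9.2]
opening: 0.239
```

```bash
python3 -m creep '[0,0,4,0,0,0,1, 0,0,10,0,0,0,1, 0,0,12,0,0,0,1]'
```

```text
time_s: 4.4
tool_pos: [0.4928, 0.0729, 0.1559]
eef_rot: [-0.001, 0.998, 0.055, 0.002]
wrist_force: [0.5, 0.4, -1.1]
opening: 0.243
```

```bash
python3 - <<'E'
from h import *
im=cv2.cvtColor(snapshot("side"),cv2.COLOR_RGB2BGR)
for d in models.outline_of("side","module")[:2]:print(d["conf"],d["box"])
print(proj("side",arm.observe()["tool_pos"]), arm.observe()["wrist_force"])
cv2.imwrite("pics/d.png",cv2.resize(im[120:280,220:400],(675,600)))
E
```

```text
0.61 [295.4, 167.0, 313.8, 193.0]
[302.95910579 178.36667577] [ 0.02834812  1.38826673 -0.58509543]
```

View pics/d.png

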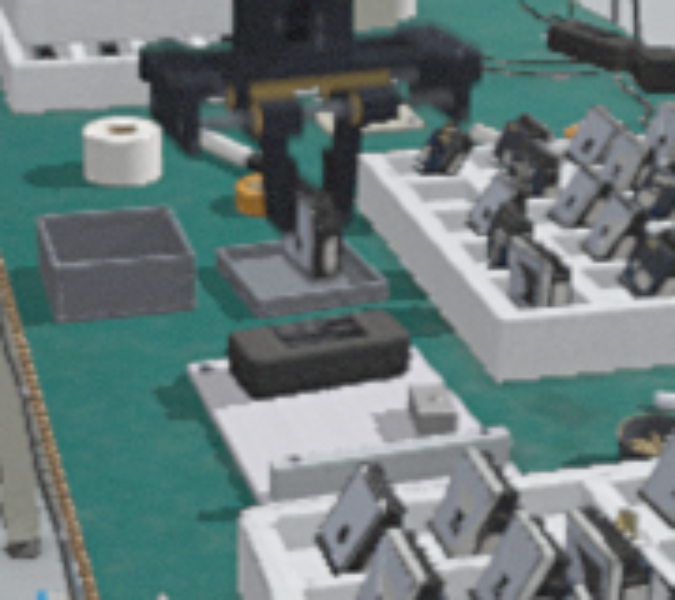

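The module is held upright in the jaws at (312,235) and the block and brick haven't moved. I'll take it to the deep box.

```bash
python3 -m creep '[-7.7,27,0,0,0,-4,1, -7.7,27,0,0,0,-4,1, -7.7,27,0,0,0,-4,1, -7.7,27,0,0,0,-4,1, -7.7,27,0,0,0,-4,1, -7.7,27,0,0,0,-4,1, -7.7,27,-4.5,0,0,-4,1, -7.7,27,-9,0,0,-4,1, -7.7,27,-12.3,0,0,-4,1, -7.7,27,-12.3,0,0,-4,1, -7.7,27,-12.3,0,0,-4,1]'; python3 - <<'E'
from h import *
im=cv2.cvtColor(snapshot("side"),cv2.COLOR_RGB2BGR)
cv2.imwrite("pics/e.png",cv2.resize(im[120:240,200:350],(750,600)))
E
```

```text
time_s: 5.6
tool_pos: [0.417, 0.3426, 0.0336]
eef_rot: [-0.0, 1.0, 0.02, 0.004]
wrist_force: [0.0, 0.4, -0.1]
opening: 0.239
```

View pics/e.png

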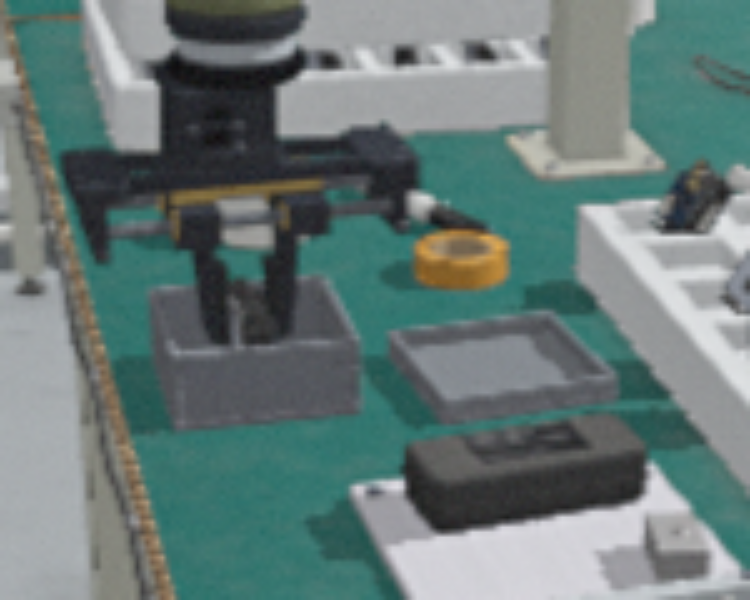

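The module is inside the box at (255,310) and clear of the walls, so I'll let it go.

```bash
python3 -m creep '[0,0,-0.4,0,0,0,1, 0,0,-0.4,0,0,0,1, 0,0,-0.4,0,0,0,0.6, 0,0,-0.4,0,0,0,0.6, 0,0,-0.4,0,0,0,0.6, 0,0,4,0,0,0,0.6, 0,0,9,0,0,0,0.6, 0,0,12,0,0,0,0.6]'; python3 - <<'E'
from h import *
np.set_printoptions(precision=4,suppress=True)
snapshot("top");snapshot("side")
for c in("top","side"):
  for t in("module","block","brick"):
    for d in models.outline_of(c,t)[:2]:print(c,t,round(d["conf"],2),np.round(d["box"],1))
E
```

```text
time_s: 6.45
tool_pos: [0.4184, 0.3436, 0.1575]
eef_rot: [-0.002, 1.0, 0.019, 0.006]
wrist_force: [0.4, 0.2, -1.0]
opening: 0.397
top module 0.7 [250.8 240.8 265.6 247.3]
top brick 0.76 [313.1 188.7 338.3 231.1]
side block 0.59 [329.1 221.3 340.8 237.3]
side brick 0.85 [281.6 202.7 329.1 225.9]
side brick 0.55 [233.1 174.3 272.6 207.2]
```

```bash
python3 -m creep '[15.7,-26.8,0,0,0,-2,0.4, 15.7,-26.8,0,0,0,-2,0.4, 15.7,-26.8,0,0,0,-2,0.4, 15.7,-26.8,0,0,0,-2,0.4, 15.7,-26.8,0,0,0,-2,0.4, 15.7,-26.8,0,0,0,-2,0.4, 15.7,-26.8,0,0,0,-2,0.4, 15.7,-26.8,-5,0,0,-2,0.4, 15.7,-26.8,-8,0,0,-2,0.4, 15.7,-26.8,-8,0,0,-2,0.4]'; python3 - <<'E'
from h import *
im=cv2.cvtColor(snapshot("side"),cv2.COLOR_RGB2BGR)
print(proj("side",arm.observe()["tool_pos"]),arm.observe()["tool_pos"])
cv2.imwrite("pics/f.png",cv2.resize(im[150:270,260:410],(750,600)))
E
```

```text
time_s: 7.85
tool_pos: [0.5698, 0.0744, 0.0687]
eef_rot: [0.001, 1.0, 0.002, -0.001]
wrist_force: [-1.2, 0.6, -0.8]
opening: 0.602
[333.61638216 209.44175261] [0.57158828 0.0747118  0.07101694]
```

View pics/f.png

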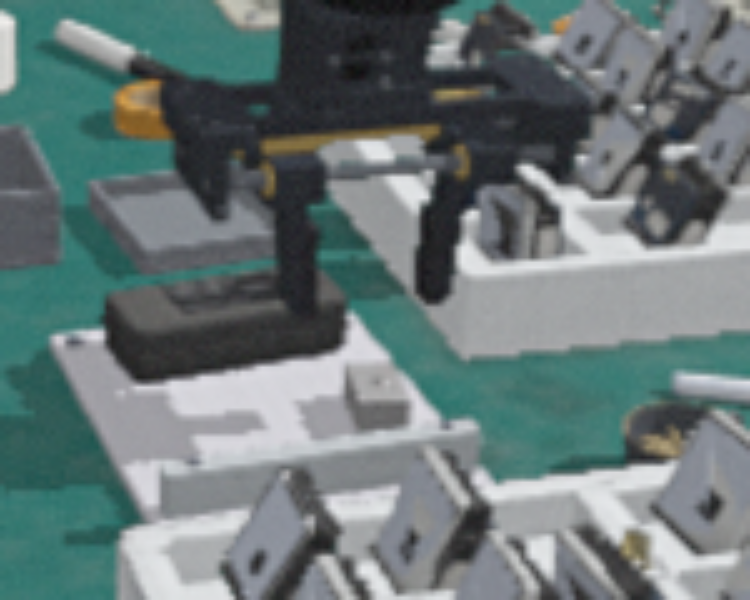

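```bash
python3 -m creep '[0.3,0.1,-3,0,0,0,0.4, 0.3,0.1,-6,0,0,0,0.4, 0.3,0.1,-6,0,0,0,0.4, 0.3,0.1,-6,0,0,0,1, 0.3,0.1,-6,0,0,0,1, 0.3,0.1,-6,0,0,0,1, 0.3,0.1,-6,0,0,0,1, 0.3,0.1,-6,0,0,0,1]' 25;  python3 -m creep '[0,0,4,0,0,0,1, 0,0,9,0,0,0,1, 0,0,11,0,0,0,1]'
```

```text
time_s: 8.7
tool_pos: [0.5756, 0.076, 0.0123]
eef_rot: [0.0, 1.0, 0.003, 0.002]
wrist_force: [-1.1, 0.2, 6.6]
opening: 0.281
time_s: 9.0
tool_pos: [0.5771, 0.076, 0.1261]
eef_rot: [-0.0, 1.0, 0.002, 0.005]
wrist_force: [1.1, -0.4, -0.7]
opening: 0.282
```

```bash
python3 -m creep '[-2.1,5,0,0,0,8.5,1, -2.1,10,0,0,0,17,1, -2.1,15,0,0,0,25.5,1, -2.1,20,0,0,0,34,1, -2.1,24.7,0,0,0,42.5,1, -2.1,24.7,0,0,0,51,1, -2.1,24.7,0,0,0,59.5,1, -2.1,24.7,0,0,0,68,1, -2.1,24.7,0,0,0,76.5,1, -2.1,24.7,0,0,0,85,1, -2.1,24.7,-4,0,0,92,1, -2.1,24.7,-8,0,0,92,1, -2.1,24.7,-9,0,0,92,1, -2.1,24.7,-9,0,0,92,1]'; python3 - <<'E'
from h import *
im=cv2.cvtColor(snapshot("side"),cv2.COLOR_RGB2BGR)
print(arm.observe()["tool_pos"],arm.observe()["q"])
cv2.imwrite("pics/g.png",cv2.resize(im[130:250,230:380],(750,600)))
E
```

```text
time_s: 10.4
tool_pos: [0.5548, 0.3219, 0.0346]
eef_rot: [-0.004, 0.693, 0.721, 0.001]
wrist_force: [-0.9, 0.6, -0.8]
opening: 0.284
[0.55595909 0.32297215 0.03634567] [-0.41855035  0.99503689 -0.32825894  1.62760509  0.48717825  0.59646995
  0.59628859]
```

View pics/g.png

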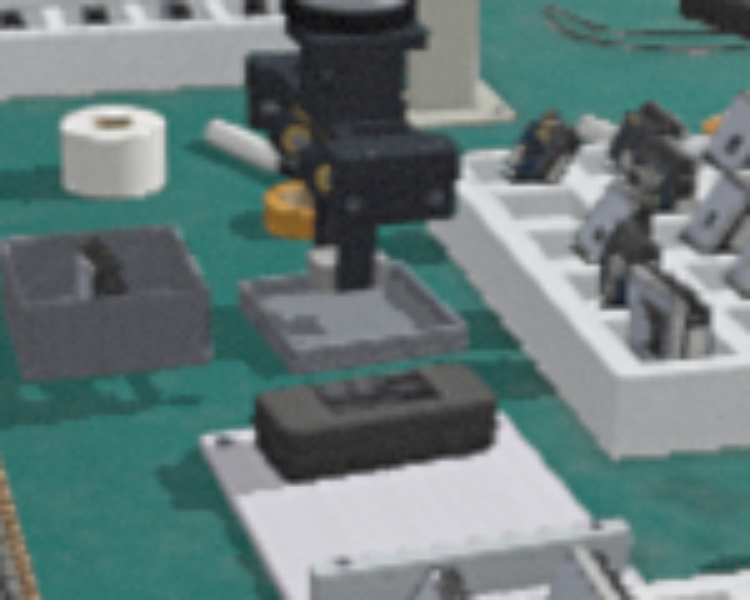

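The module stands upright in the deep box at (100,270) and the block hangs over the middle of the tray. I'll lower it, release it and rise.

```bash
python3 -m creep '[0,0,-2.6,0,0,0,1, 0,0,-2.7,0,0,0,1, 0,0,-2.7,0,0,0,1, 0,0,-2.7,0,0,0,0.55, 0,0,-2.7,0,0,0,0.55, 0,0,-2.7,0,0,0,0.55, 0,0,2,0,0,0,0.55, 0,0,7,0,0,0,0.55, 0,0,12,0,0,0,0.55, -4,5,17,0,0,0,1, -8,10,17,0,0,0,1, -8,10,17,0,0,0,1]'; python3 - <<'E'
from h import *
np.set_printoptions(precision=4,suppress=True)
snapshot("top");snapshot("side")
def info(c,t,z):
  for d in models.outline_of(c,t)[:2]:
    m=d["pixels"].astype(np.uint8); r=cv2.boxPoints(cv2.minAreaRect(cv2.findNonZero(m)))
    P=np.array([ray(c,u,v,z)[:2] for u,v in r]);e=[P[1]-P[0],P[2]-P[1]]
    print(c,t,round(d["conf"],2),np.round(d["box"],1),P.mean(0),[(round(np.linalg.norm(x)*1000),round(np.degrees(np.arctan2(x[1],x[0])),1)) for x in e])
for _ in range(2):
  for t,z in(("brick",.04),("fence",.032),("bed",.008),("block",.022),("module",.056)):info("top",t,z)
  snapshot("top")
for t,z in(("block",.022),("module",.056)):info("side",t,z)
# side fence/brick predicted corners
a=np.radians(1.5);R=np.array([[np.cos(a),-np.sin(a)],[np.sin(a),np.cos(a)]])
for s in(-1,1):
  p=np.array([.5258,.019])+R@np.array([s*.075,0]);print("fence top end",proj("side",[*p,.032]))
im=cv2.cvtColor(snapshot("top"),cv2.COLOR_RGB2BGR)
cv2.imwrite("pics/i.png",cv2.resize(im[160:260,230:400],(800,470),interpolation=cv2.INTER_CUBIC))
E
```

```text
time_s: 11.65
tool_pos: [0.4747, 0.4255, 0.209]
eef_rot: [-0.004, 0.693, 0.721, 0.004]
wrist_force: [0.2, 1.2, -0.2]
opening: 0.201
top brick 0.65 [310.9 186.7 336.3 229.5] [0.5229 0.1559] [(53, np.float64(-84.3)), (119, np.float64(-174.9))]
top fence 0.74 [374.  177.6 380.3 237. ] [0.5259 0.0129] [(21, np.float64(-87.2)), (147, np.float64(-178.9))]
top bed 0.84 [312.6 182.5 384.6 237.1] [0.5233 0.095 ] [(202, np.float64(-88.9)), (159, np.float64(179.5))]
top bed 0.75 [375.9 178.2 384.5 236.5] [0.5276 0.01  ] [(19, np.float64(-86.3)), (154, np.float64(-178.0))]
top block 0.74 [260.5 187.9 271.1 203. ] [0.5552 0.3196] [(25, np.float64(-88.9)), (42, np.float64(-177.9))]
top brick 0.67 [311.8 187.  335.8 229.8] [0.5228 0.1558] [(53, np.float64(-84.1)), (118, np.float64(-174.7))]
top brick 0.32 [256.6 226.4 275.1 246. ] [0.4441 0.3091] [(37, np.float64(-89.0)), (47, np.float64(-178.0))]
top fence 0.71 [373.3 179.5 382.6 233.5] [0.5258 0.0126] [(17, np.float64(-87.6)), (147, np.float64(-179.3))]
top bed 0.65 [312.5 181.6 385.1 237.3] [0.5233 0.0964] [(159, np.float64(1.1)), (199, np.float64(-88.9))]
top block 0.66 [245.4 178.4 282.5 214.4] [0.5552 0.3224] [(106, np.float64(-85.4)), (105, np.float64(-174.9))]
top block 0.52 [261.2 186.7 271.9 201.5] [0.5552 0.321 ] [(27, np.float64(-88.9)), (42, np.float64(-177.9))]
side block 0.57 [289.8 184.7 304.3 197.6] [0.5554 0.3082] [(47, np.float64(-13.1)), (72, np.float64(-106.5))]
side module 0.69 [245.3 178.4 254.2 188.6] [0.4147 0.3179] [(28, np.float64(-12.9)), (87, np.float64(-100.2))]
side module 0.39 [291.3 234.1 356.2 253.6] [ 0.5091 -0.0446] [(145, np.float64(1.1)), (52, np.float64(-108.3))]
fence top end [289.7103 242.1802]
fence top end [352.601  233.3351]
```

View pics/i.png

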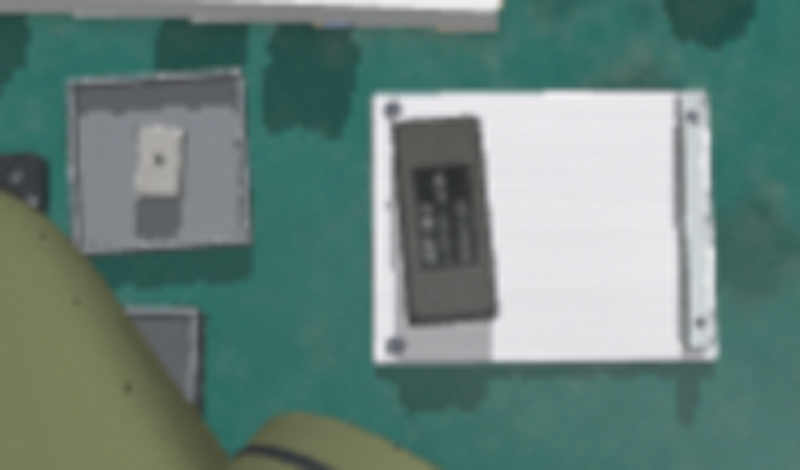

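The block lies in the shallow tray at (160,160). The brick is at (445,220), turned about 3° from the fence, which is at x≈690. I'll shut the fingers, turn the jaws along the fence and come down behind the brick.

```bash
python3 -m creep '[5,-20,-9,0,0,-8.5,1, 5,-20,-9,0,0,-17,1, 5,-20,-9,0,0,-25.5,1, 5,-20,-9,0,0,-34,1, 5,-20,-9,0,0,-42.5,1, 5,-20,-9,0,0,-51,1, 5,-20,-9,0,0,-59.5,1, 5,-20,-9,0,0,-68,1, 5,-20,-9,0,0,-76.5,1, 5,-20,-9,0,0,-85,1, 5,-20,-12,0,0,-90.5,1, 5,-20,-15,0,0,-90.5,1, 5,-20,-18.7,0,0,-90.5,1, 5,-20,-18.7,0,0,-90.5,1, 5,-20,-18.7,0,0,-90.5,1]' 30; python3 -c "
from h import *
o=arm.observe();print(o['tool_pos'],o['eef_rot'],o['q'],o['wrist_force'])"
```

```text
time_s: 14.0
tool_pos: [0.5259, 0.223, 0.0194]
eef_rot: [-0.0, 1.0, 0.015, 0.004]
wrist_force: [0.4, 0.9, 0.2]
opening: 0.008
[0.52586687 0.22295706 0.01943312] [-4.60004231e-04  9.99874790e-01  1.53448886e-02  3.83763691e-03] [-0.49547148  0.95412681  0.02108572  1.87183354 -0.04792514  0.30880373
 -0.40703873] [0.42481068 0.88266446 0.1570283 ]
```

```bash
python3 -m creep '[0,-1.5,0,0,0,0,1, 0,-3,0,0,0,0,1, 0,-3.8,0,0,0,0,1, 0,-4.6,0,0,0,0,1, 0,-5.4,0,0,0,0,1, 0,-6.2,0,0,0,0,1, 0,-7,0,0,0,0,1, 0,-7.8,0,0,0,0,1, 0,-8.6,0,0,0,0,1, 0,-9.4,0,0,0,0,1, 0,-10.2,0,0,0,0,1, 0,-11,0,0,0,0,1, 0,-11.8,0,0,0,0,1, 0,-12.6,0,0,0,0,1, 0,-13,0,0,0,0,1, 0,-13.3,0,0,0,0,1, 0,-13.3,0,0,0,0,1]'; python3 - <<'E'
from h import *
o=arm.observe();print(o['tool_pos'],o['wrist_force'])
im=cv2.cvtColor(snapshot("side"),cv2.COLOR_RGB2BGR)
cv2.imwrite("pics/j.png",cv2.resize(im[150:270,260:410],(750,600)))
E
```

```text
time_s: 15.7
tool_pos: [0.5257, 0.0891, 0.0194]
eef_rot: [-0.0, 1.0, 0.015, 0.004]
wrist_force: [0.3, -0.0, 0.7]
opening: 0.003
[0.52573184 0.08912936 0.01935131] [ 0.32684348 -0.01815671  0.67054914]
```

View pics/j.png

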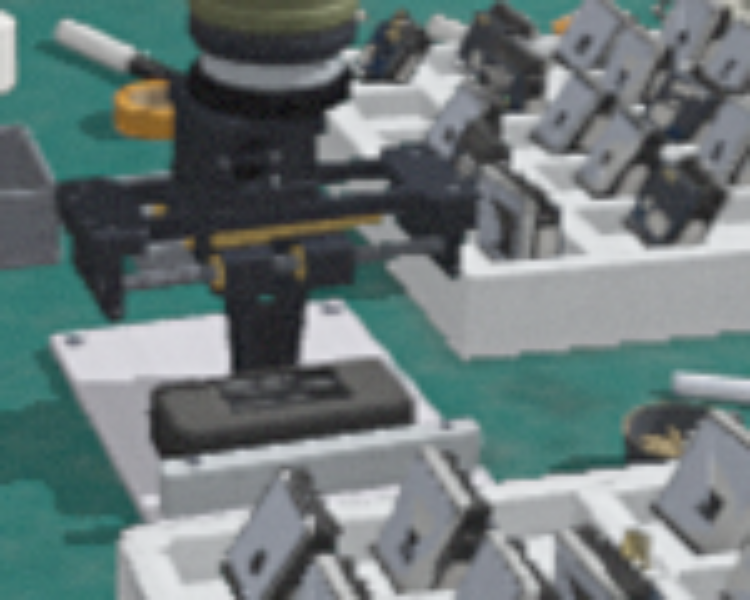

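The brick is now at (285,405), close to the fence at y≈450 and nearly parallel to it. I'll close the gap in small steps.

```bash
python3 -m creep '[0,-0.3,0,0,0,0,1, 0,-0.6,0,0,0,0,1, 0,-0.8,0,0,0,0,1, 0,-0.8,0,0,0,0,1]';python3 -m creep '[0,-0.2,0,0,0,0,1, 0,-0.3,0,0,0,0,1, 0,-0.3,0,0,0,0,1]'
```

```text
time_s: 16.15
tool_pos: [0.5257, 0.0809, 0.0193]
eef_rot: [0.0, 1.0, 0.015, 0.004]
wrist_force: [-0.6, -0.2, 0.2]
opening: 0.004
time_s: 16.45
tool_pos: [0.5257, 0.0806, 0.0194]
eef_rot: [-0.002, 1.0, 0.016, 0.004]
wrist_force: [-0.3, 6.3, 0.5]
opening: 0.004
```

```bash
python3 -m creep '[0,-0.4,0,0,0,0,1, 0,-0.6,0,0,0,0,1, 0,-0.6,0,0,0,0,1]'; python3 -m creep '[0,1,0,0,0,0,1, 0,3,3,0,0,0,1, 0,4,8,0,0,0,1, 0,4,8,-8,0,0,1, 0,4,8,-16,0,0,1, 0,4,8,-24,0,0,1, 0,4,8,-32,0,0,1, 0,4,8,-40,0,0,1, 0,4,8,-40,0,0,1]'; python3 - <<'E'
from h import *
np.set_printoptions(precision=4,suppress=True)
o=arm.observe();print(o['tool_pos'],o['eef_rot'],o['q'],o['wrist_force'])
snapshot("top")
for t,z in(("brick",.04),("fence",.032)):
  for d in models.outline_of("top",t)[:1]:
    m=d["pixels"].astype(np.uint8); r=cv2.boxPoints(cv2.minAreaRect(cv2.findNonZero(m)))
    P=np.array([ray("top",u,v,z)[:2] for u,v in r]);e=[P[1]-P[0],P[2]-P[1]]
    print(t,d["conf"],P.mean(0),[(round(np.linalg.norm(x)*1000),round(np.degrees(np.arctan2(x[1],x[0])),1)) for x in e])
im=cv2.cvtColor(snapshot("side"),cv2.COLOR_RGB2BGR)
cv2.imwrite("pics/k.png",cv2.resize(im[150:270,260:410],(750,600)))
E
```

```text
time_s: 16.75
tool_pos: [0.5256, 0.0807, 0.0195]
eef_rot: [-0.005, 1.0, 0.019, 0.004]
wrist_force: [-1.5, 12.3, 0.8]
opening: 0.002
time_s: 17.65
tool_pos: [0.5243, 0.1265, 0.0954]
eef_rot: [0.337, 0.941, 0.024, -0.003]
wrist_force: [-0.6, 0.9, -1.2]
opening: 0.006
[0.5243 0.1265 0.0954] [ 0.3374  0.9411  0.0245 -0.0025] [-0.9142  1.0608  0.5097  1.7323  0.1894  0.8043 -0.6662] [-0.5874  0.9131 -1.1607]
brick 0.97 [0.5199 0.0443] [(54, np.float64(-88.9)), (116, np.float64(179.6))]
fence 0.63 [0.5246 0.0111] [(17, np.float64(-86.7)), (145, np.float64(-178.3))]
```

View pics/k.png

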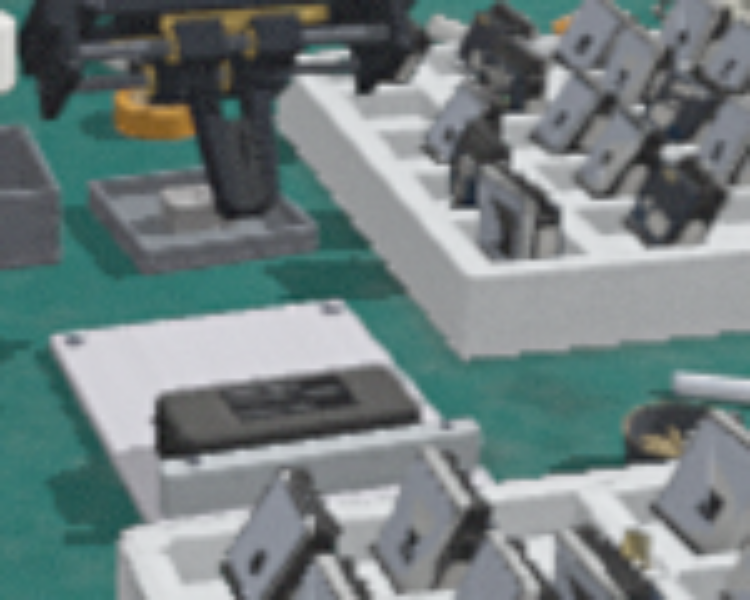

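The brick sits flush along the fence with the tool clear; its top edge is at about (290,450), parallel to the fence, and 12 N gave no further travel. The 40° lean can be reached, so I'll approach the upper long edge.

```bash
python3 -m creep '[-0.2,-3.0,-2.8,0,0,0,1, -0.2,-4.5,-4.3,0,0,0,1, -0.2,-4.8,-4.6,0,0,0,1, -0.2,-4.8,-4.6,0,0,0,1]'; python3 -m creep '[0,-0.3,-0.3,0,0,0,1, 0,-0.6,-0.6,0,0,0,1, 0,-0.8,-0.8,0,0,0,1, 0,-0.8,-0.8,0,0,0,1]'
```

```text
time_s: 18.25
tool_pos: [0.5242, 0.0684, 0.056]
eef_rot: [0.336, 0.942, 0.015, -0.003]
wrist_force: [-0.1, 0.1, -0.0]
opening: 0.005
time_s: 18.65
tool_pos: [0.5241, 0.0604, 0.0479]
eef_rot: [0.336, 0.942, 0.015, -0.003]
wrist_force: [0.4, 0.6, -0.4]
opening: 0.003
```

```bash
python3 -m creep '[-0.2,1.0,0.5,0,0,0,1, -0.2,1.8,0.1,0,0,0,1, -0.2,1.8,0.1,0,0,0,1, -0.2,1.8,0.1,0,0,0,1]'; python3 -m creep '[0,-0.3,-0.3,0,0,0,1, 0,-0.6,-0.6,0,0,0,1, 0,-0.8,-0.8,0,0,0,1, 0,-0.8,-0.8,0,0,0,1]'
```

```text
time_s: 19.05
tool_pos: [0.5221, 0.0792, 0.0487]
eef_rot: [0.336, 0.942, 0.015, -0.003]
wrist_force: [0.9, -0.4, -0.2]
opening: 0.008
time_s: 19.45
tool_pos: [0.5219, 0.0704, 0.0405]
eef_rot: [0.336, 0.942, 0.015, -0.003]
wrist_force: [0.2, -0.4, 0.6]
opening: 0.006
```

Right at the edge, with no contact yet. I'll step on.

```bash
python3 -m creep '[0,-0.2,-0.2,0,0,0,1, 0,-0.4,-0.4,0,0,0,1, 0,-0.4,-0.4,0,0,0,1]'; python3 -m creep '[0,0,0,0,0,0,1]'
```

```text
time_s: 19.75
tool_pos: [0.5222, 0.0696, 0.0392]
eef_rot: [0.335, 0.942, 0.016, -0.002]
wrist_force: [-6.3, 17.9, 28.2]
opening: 0.006
time_s: 19.85
tool_pos: [0.5222, 0.0709, 0.0405]
eef_rot: [0.335, 0.942, 0.016, -0.001]
wrist_force: [0.0, -0.4, -1.7]
opening: 0.004
```

```bash
python3 -m creep '[0,-0.15,-0.1,0,0,0,1, 0,-0.3,-0.17,0,0,0,1, 0,-0.4,-0.22,0,0,0,1, 0,-0.4,-0.22,0,0,0,1, 0,-0.4,-0.22,0,0,0,1, 0,-0.4,-0.22,0,0,0,1]'; python3 -c "
from h import *
for i in range(3):
  snapshot('top');o=arm.observe();print(o['tool_pos'],o['wrist_force'])"
```

```text
time_s: 20.45
tool_pos: [0.5229, 0.0701, 0.0391]
eef_rot: [0.333, 0.943, 0.017, -0.0]
wrist_force: [-5.2, 14.7, 19.3]
opening: 0.006
[0.52284405 0.07004199 0.0391196 ] [-5.96188223 15.11426543 19.44380486]
[0.52288549 0.0700694  0.03911416] [-4.65669553 15.33211879 19.88573606]
[0.52289081 0.0700779  0.03912226] [-5.07389316 15.14212305 19.64702518]
```

```bash
python3 -m creep '[-0.2,-0.4,-0.06,0,0,0,1, -0.2,-0.47,-0.06,0,0,0,1, -0.2,-0.47,-0.06,0,0,0,1, -0.2,-0.47,-0.06,0,0,0,1, -0.2,-0.47,-0.06,0,0,0,1]'; python3 - <<'E'
from h import *
np.set_printoptions(precision=4,suppress=True)
snapshot("top")
for t,z in(("brick",.04),("fence",.032)):
  for d in models.outline_of("top",t)[:1]:
    print(t,d["conf"],d["box"])
im=cv2.cvtColor(snapshot("side"),cv2.COLOR_RGB2BGR)
cv2.imwrite("pics/l.png",cv2.resize(im[170:270,275:400],(750,600),interpolation=cv2.INTER_CUBIC))
o=arm.observe();print(o['tool_pos'],o['wrist_force'],o['time_s'])
E
```

```text
time_s: 21.1
tool_pos: [0.5228, 0.07, 0.0391]
eef_rot: [0.33, 0.944, 0.018, 0.002]
wrist_force: [-3.5, 18.2, 21.5]
opening: 0.005
brick 0.66 [354.6, 188.0, 381.4, 233.3]
fence 0.71 [375.6, 179.0, 381.6, 232.6]
[0.5228 0.07   0.0391] [-3.6191 18.1961 19.887 ] 21.3
```

View pics/l.png

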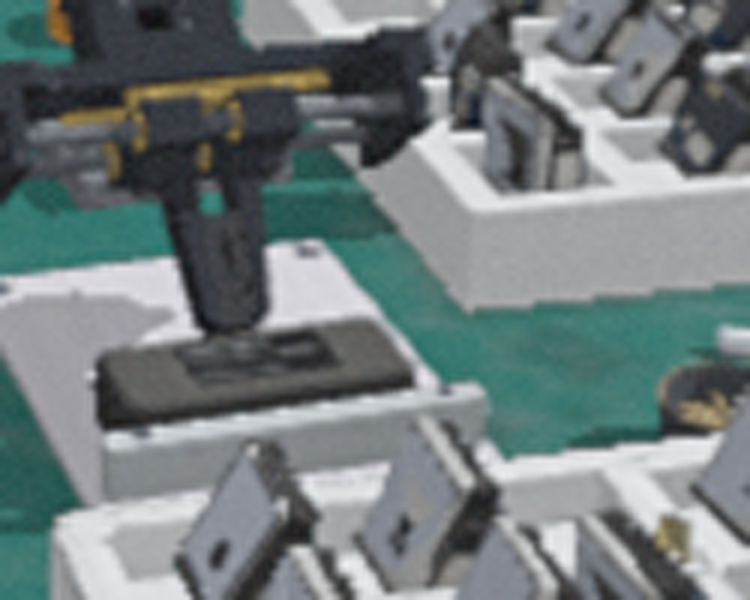

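The tips bear on the brick's upper edge at (235,330). Its long side is parallel to the fence and touching it. The push is steady at 18 N towards the fence and 20 N down, so I'll hand in.

```bash
python3 -c "
from h import *
print(arm.observe()['wrist_force']);print(close_job())"
```

```text
[-3.61914504 18.19613042 19.88695475]
the job is handed in; nothing more can be done
None
```

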